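Catch the falling lid of the notions case and ease it shut

TASK

The lid of the red sewing-notions case stands open. Tip it forward from behind with a fingertip so that it starts to fall, catch its white inner side on the fingers before it is three quarters of the way down, and lower it slowly, still resting on the fingers, until it is fully shut; it must not slap down. Do not pinch or press hard on the lid, leave the spools and all the other things where they are, and finish clear of the case.

Things in the scene. Friction and masses are not known exactly. Their poses are not given: they have to be found in the camera images.
- case: Red steel sewing-notions case, screwed down: an open box 120 mm (its x, front to back) x 240 mm (its y) x 100 mm tall, walls 4 mm; origin at the centre of its underside on the table, its -x is the front that faces the robot. Spools stand inside. The lid hinges on the top of its back (+x) wall.
- lid (a joint): Lid angle in rad: 0 shut (level), 1.57 upright, 1.75 leaning back on its stop. The hinge has friction and a worn damper: within about 0.2 rad of upright the lid stays where left; tipped further forward it falls by itself, slowly at first (0.1 rad/s at 1.25), then up to 0.6 to 0.8 rad/s, too fast to be let arrive shut; from 1.25 to shut takes 2.5 to 4 s.
- hinge_mid (a point): Middle of the lid's hinge axis: on the case at its x +60 mm, y 0, height 100 mm above the table. The axis runs along the case's y.
- lid_edge (a point): Middle of the lid's free edge, on its inner face, 150 mm from the hinge axis. The lid is a flat plate 150 mm (hinge to edge) x 240 x 7 mm, 0.4 kg, its 7 mm lying to the outer side of this point. Shut, its inner face is 100 mm above the table and its front 30 mm overhang the case's front wall as a lip with free space below, by which a fingertip can carry it until shut.
- lid_middle (a point): Middle of the lid's white inner face (red outside), 75 mm from the hinge axis; x points from the free edge to the hinge, z to the lid's outer side. Holding the lid up near its edge takes about 2 N; pushing it over from behind takes 1 to 4 N.
- spool_blue: blue thread spool, 32 mm across, 45 mm tall, standing in the case; loose, origin at the centre of its underside.
- spool_yellow: yellow thread spool, 32 mm across, 45 mm tall, standing in the case; loose, origin at the centre of its underside.
- spool_grey: grey thread spool, 32 mm across, 45 mm tall, standing in the case; loose, origin at the centre of its underside.
- rotary_cutter: white rotary cutter lying flat on the mat, 145 x 48 x 19 mm, long axis x; a bystander; loose, origin at the centre of its underside.
- tape_dispenser: red tape dispenser, 90 x 26 x 63 mm, standing beside the case; a bystander; loose, origin at the centre of its underside.
- pin_jar: small glass jar with black cap, 44 mm across, 55 mm tall; a bystander; loose, origin at the centre of its underside.
- shears: fabric shears lying flat, about 205 x 50 x 12 mm, blades to its +x; a bystander; loose, origin at the pivot, on the table.
- marker: blue and black marker lying flat behind the case, 13 x 133 x 13 mm, long axis y; a bystander; loose, origin at the centre of its underside.

How it is judged:
On the way, in this order (a step that is already met when the one before it is completed fails the run):
1. the lid is tipped forward past its balance (below 1.25 rad) (value of joint lid below 1.25 rad).
2. the lid's inner side rests on the fingers between 1.2 and 0.4 rad (value of joint lid between 0.4 and 1.2 rad and contact force between the fingers and lid_c0 above 0.3 N), for 0.15 s.
3. the lid is lowered to nearly shut (below 0.2 rad), still resting on the fingers (value of joint lid between 0.05 and 0.2 rad and contact force between the fingers and lid_c0 above 0.1 N), for 0.04 s.
4. the lid is shut (value of joint lid below 0.03 rad), for 0.2 s.
At the end, for the whole second after the job is handed in: The lid is shut (below 0.03 rad, 4 mm at its edge), and every spool and bystander stands within 20 mm of its start and upright (value of joint lid below 0.03 rad and distance of each of spool_blue, spool_yellow, spool_grey, rotary_cutter, tape_dispenser, pin_jar, shears, marker from where it was at the start of the episode below 0.02 m and angle between each of spool_blue, spool_yellow, spool_grey, rotary_cutter, tape_dispenser, pin_jar, shears, marker's own z axis and vertical below 0.3 rad); the robot touches nothing.
It fails at once if the lid slaps down (faster than 0.5 rad/s between 0.4 rad and 0.06 rad) (value of joint lid between 0.06 and 0.4 rad and velocity of joint lid below -0.5 rad/s).
It fails at once if the lid is pinched (more than 3 N on its inner and outer side at once) (contact force between the fingers and lid_c0 above 3 N and contact force between the fingers and lid_c1 above 3 N).
It fails at once if the lid is pressed harder than 20 N (contact force between any of the fingers, the arm and lid_c0 above 20 N or contact force between any of the fingers, the arm and lid_c1 above 20 N).
It fails at once if a spool or a bystander is lifted or moved by more than 20 mm (distance of any of spool_blue, spool_yellow, spool_grey, rotary_cutter, tape_dispenser, pin_jar, shears, marker from where it was at the start of the episode above 0.02 m).
It also fails if it takes over 54 s, if anything falls off the work surface, if the arm or the gripper's body presses on something with over 40 N, if the wrist force passes 120 N, or if a joint passes its speed limit or range.

ROBOT

A 6-joint arm with a two-finger parallel gripper is mounted at the origin on the work surface. World frame = base frame: x ahead of the robot, y to its left, z up, the work surface at z = 0. Lengths are in m, angles in rad, forces in N, time in s.
With the tool pointing down it reaches from about 0.35 to 0.975 m from the base axis. Payload 4.9 kg.
Tool frame: the origin (TCP) lies between the finger pads; the fingertips stand 14 mm ahead of it and the grasp point (between the pads) lies 5 mm behind it (manip.tcp_to_tips is the distance from the TCP to the fingertips, in m); z points along the fingers, y is the line along which they close (so a half turn about z gives the same grasp; the last joint's range is limited). The gripper opens to 85 mm and grips with 20 to 120 N. Pads are 22 mm wide; open, the fingers measure 114 mm over their backs; the gripper's body (76 mm by 85 mm) begins 54 mm behind the grasp point. The pads swing forward as they close: fully open they stand 13 mm farther back than shut.
Start: joints at [-1.294, 0.053, 1.613, -0, 1.476, -0.119], TCP at [0.241, -0.577, 0.245] pointing down, gripper open.
Joint ranges: [-3.01, 3.01], [-1.01, 2.22], [0.06, 2.58], [-1.02, 4.17], [0.09, 2.62], [-3.14, 3.14]. Speed limits (rad/s): [2.57, 2.57, 3.14, 3.14, 3.14, 3.14].

INTERFACE

Orientations are given as a unit quaternion [w, x, y, z].
In Python, from plant import manip gives the robot as it stands.
- The arm moves only by the tool servo_tool, never from a script. Its argument "moves" is a list that holds one entry, the list of rows, each a list of 7 numbers: the shift along the tool's x, y, z in mm, then the turn, a rotation vector about the tool's x, y, z in degrees, then the finger opening in mm, from 0 to 85.4. In form: [[[x, y, z, ax, ay, az, fingers], ...]]. A call has 1 to 12 rows; each row shifts and turns the commanded pose from where the row before left it, along the tool's axes as they then stand; what a row does not reach is not made up. A row lasts 1/8 s, in which the tool goes at most 62.5 mm and 10.7 degrees, less where a joint would pass 70% of its speed; a pose out of reach is approached as far as the arm can. A call with a gripper value outside its range is refused whole. The fingers move at their own pace and stop on an object; the grip force is fixed at half the most. Time passes only in rows, so rows that do not move let the fingers close. It gives the time, the measured TCP pose, the force, the opening and the grip force at its end, in the units of the state.
- manip.state(): the state, without advancing time (a new reading comes with each control period).
- manip.grab_frame(name): name is "scene" or "side" or "wrist"; returns a dict with "image" (480x640x3 uint8, blue, green, red), "mtx" (3x3 intrinsics, pixels), "eye" and "rotation" of the camera in the world. Camera axes: x right, y down, z forward; pixel columns grow to the right and rows downward; lengths in m; the calibration is good to about 2 mm. A picture is of the moment at which its call begins. There is no depth.
- manip.job_done(): hands the job in; it is judged then, once.
The state is a dict: "time": time; "joint_pos": joint angles; "joint_vel": joint speeds; "joint_efforts": joint torques, N m; "tool_pos": TCP position; "tool_rot": TCP orientation; "contact_force": force on the tool from outside, world axes, zero at the start; "ft_torque": the same for the moment, N m; "gripper_width": opening from 0.0 (shut) to 1.0 (fully open); "grasp_force": force on a finger pad.
Only numpy, scipy, OpenCV 4.12 (cv2) and the standard library are available. Lean on these libraries where they do the work, as an engineer would, in place of code of your own. Each camera call takes 0.05 s, during which the arm holds its last target. There are 200 camera calls.

## Working session

There is one attempt and no reset: what is moved stays moved. The work goes in short steps, Python scripts to look and compute and a tool call to move; the robot and the scene stay as the last step left them, time stands still between calls to the robot, and variables do not carry over. Pictures are saved under pics/ and viewed, at most 10 in all, crops included, and the job is handed in when it is done.

Besides the shell and the picture viewer there is one more tool, called after "Emit:" by a JSON object that holds its "op" and its "data", one argument or row to a line. servo_tool: Moves the arm, as the interface text tells. Its arguments: {"type":"object","properties":{"moves":{"type":"array"}},"required":["moves"]}

```bash
mkdir -p pics; python3 - <<'E'
from plant import manip
import cv2,numpy as np,pickle
d={}
for n in("scene","side"):
    f=manip.grab_frame(n);cv2.imwrite(f"pics/{n}0.png",f["image"]);d[n]=f
    print(n,f["mtx"].tolist(),f["eye"],np.round(f["rotation"],3).tolist())
pickle.dump(d,open("f0.pkl","wb"))
s=manip.state();print(s["time"],s["tool_pos"],s["tool_rot"],manip.tcp_to_tips)
E
```

```text
scene [[580.613675438252, 0.0, 317.9207403631983], [0.0, 580.613675438252, 238.68629255599495], [0.0, 0.0, 1.0]] [ 0.6143357  -0.65773471  0.73493807] [-0.407, 0.911, 0.053, -0.031]
side [[462.7441313736924, 0.0, 324.5234084373164], [0.0, 462.7441313736924, 236.78069726225436], [0.0, 0.0, 1.0]] [0.64737116 0.88492363 0.67612374] [-0.032, 0.047, 0.883, -0.467]
0.1 [ 0.24082502 -0.57616221  0.24417822] [-9.17754104e-04  9.80479847e-01  1.96617449e-01 -7.60870017e-05] 0.014
```

View pics/scene0.png

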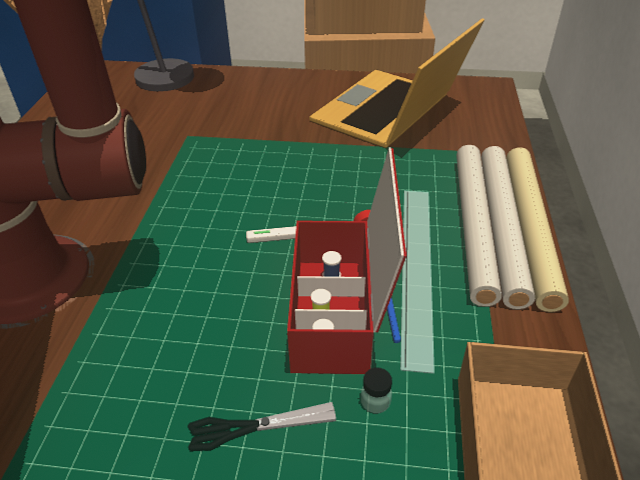

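View pics/side0.png

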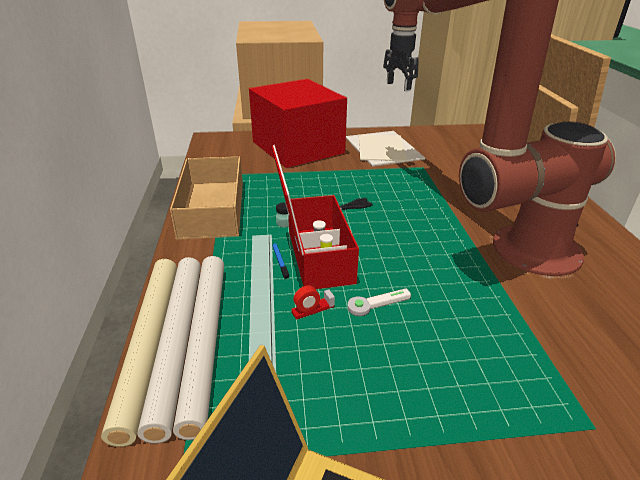

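```bash
cat > h.py <<'E'
import numpy as np,pickle
from scipy.spatial.transform import Rotation as R
def ray(f,p):
    q=np.array(f["rotation"]); M=R.from_quat(q[[1,2,3,0]]).as_matrix() if q.size==4 else q
    return np.array(f["eye"]),M@np.linalg.inv(f["mtx"])@np.array([*p,1.])
def onz(f,p,z):
    e,d=ray(f,p); return e+d*(z-e[2])/d[2]
def two(f,p,g,q):
    a,u=ray(f,p);b,v=ray(g,q)
    st=np.linalg.lstsq(np.c_[u,-v],b-a,rcond=None)[0]
    P,Q=a+st[0]*u,b+st[1]*v
    return (P+Q)/2,np.linalg.norm(P-Q)
def proj(f,P):
    q=np.array(f["rotation"]); M=R.from_quat(q[[1,2,3,0]]).as_matrix() if q.size==4 else q
    c=f["mtx"]@(M.T@(np.array(P)-f["eye"])); return c[:2]/c[2]
E
python3 - <<'E'
from h import *
d=pickle.load(open("f0.pkl","rb"));s,e=d["scene"],d["side"]
np.set_printoptions(precision=3,suppress=True)
for p in [(290,331),(372,332),(295,222),(366,222)]: print("rim",onz(s,p,.1))
for p in [(290,371),(371,372)]: print("base",onz(s,p,0))
for p in [(303,286),(357,279)]: print("side base",onz(e,p,0))
for p in [(301,251),(355,245),(331,197)]: print("side rim",onz(e,p,.1))
print("lid far/near corner scene z.247",onz(s,(390,150),.247),onz(s,(404,255),.247))
print("far corner two",two(s,(390,150),e,(297,222)), "near two",two(s,(404,255),e,(275,147)))
for n,p,z in[("jar",(376,385),.055),("marker",(398,338),.006),("marker2",(388,303),.006),("cutter",(247,237),.01)]:print(n,onz(s,p,z))
print("tape side",onz(e,(295,316),0),onz(e,(333,302),0),"cutter",onz(e,(359,310),0.015),onz(e,(410,294),0.015))
E
python3 - <<'E'
import cv2,numpy as np
a=cv2.imread("pics/scene0.png")[130:390,230:450];b=cv2.imread("pics/side0.png")[130:330,240:430]
a=cv2.resize(a,(495,585));b=cv2.resize(b,(300,316));c=np.zeros((585,795,3),np.uint8);c[:,:495]=a;c[:316,495:]=b
cv2.imwrite("pics/crop.png",c)
E
```

```text
rim [ 0.505 -0.149  0.1  ]
rim [ 0.618 -0.138  0.1  ]
rim [0.476 0.085 0.1  ]
rim [0.596 0.097 0.1  ]
base [ 0.499 -0.146  0.   ]
base [ 0.621 -0.134  0.   ]
side base [0.598 0.089 0.   ]
side base [0.473 0.076 0.   ]
side rim [0.601 0.093 0.1  ]
side rim [0.483 0.082 0.1  ]
side rim [ 0.509 -0.132  0.1  ]
lid far/near corner scene z.247 [0.626 0.096 0.247] [ 0.65  -0.135  0.247]
far corner two (array([0.619, 0.152, 0.211]), np.float64(0.016110894749611738)) near two (array([ 0.647, -0.129,  0.242]), np.float64(0.006696915842532497))
jar [ 0.629 -0.193  0.055]
marker [ 0.66  -0.069  0.006]
marker2 [0.642 0.003 0.006]
cutter [0.373 0.137 0.01 ]
tape side [0.621 0.183 0.   ] [0.537 0.148 0.   ] cutter [0.489 0.194 0.015] [0.371 0.156 0.015]
```

View pics/crop.png

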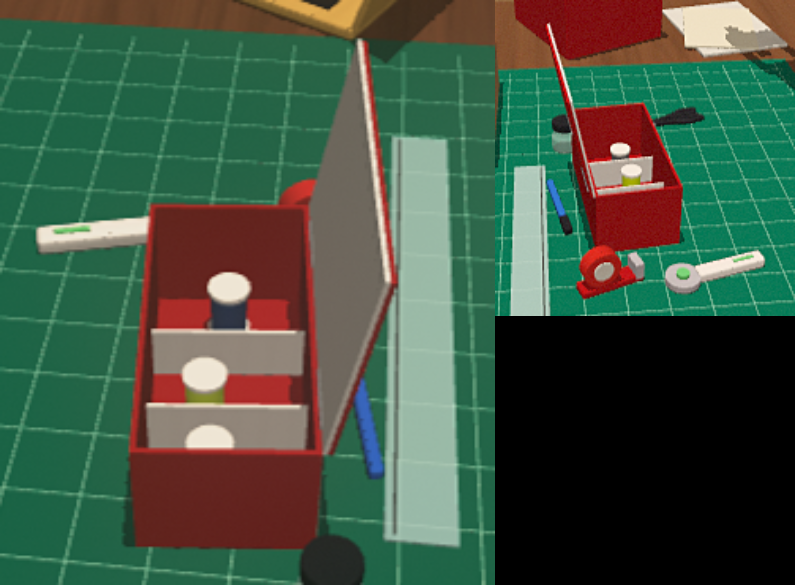

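```bash
python3 - <<'E'
from h import *
np.set_printoptions(precision=3,suppress=True)
d=pickle.load(open("f0.pkl","rb"));s,e=d["scene"],d["side"]
for p in[(291,165),(254,143),(346,142)]: print("boxbase",onz(e,p,0))
# height of top corner above base corner (291,165)
b=onz(e,(291,165),0)
for z in(.1,.15,.2,.25,.3):print(z,proj(e,[*b[:2],z]))
for p in[(174,236),(236,236),(240,190)]: print("tray",onz(e,p,0))
from plant import manip
print([x for x in dir(manip) if x[0]!='_'])
th=.1;C=np.array([.549,-.027,0]);Rz=R.from_euler('z',th).as_matrix()
def tcp(q,r,dd,y): return C+Rz@np.array([.06-r*np.cos(q)+dd*np.sin(q),y,.1+r*np.sin(q)+dd*np.cos(q)])
print(tcp(1.75,.138,.0035,-.21),tcp(1.75,.138,.0035,-.099),tcp(0,.138,.02,-.099))
# projected lid corners check
for y in(-.12,.12):print("lidcorner",proj(s,tcp(1.75,.15,0,y)),proj(e,tcp(1.75,.15,0,y)))
for y in(-.12,.12):print("hinge",proj(s,tcp(1.75,0,0,y)),proj(e,tcp(1.75,0,0,y)))
for x in(-.06,.06):
  for y in(-.12,.12):print("rim",x,y,proj(s,C+Rz@[x,y,.1]),proj(e,C+Rz@[x,y,.1]))
q=manip.state()["tool_rot"];print(R.from_quat(q[[1,2,3,0]]).as_matrix())
E
```

```text
boxbase [ 0.591 -0.538  0.   ]
boxbase [ 0.717 -0.736  0.   ]
boxbase [ 0.377 -0.717  0.   ]
0.1 [290.119 136.757]
0.15 [289.653 121.824]
0.2 [289.169 106.308]
0.25 [288.666  90.175]
0.3 [288.142  73.387]
tray [ 0.915 -0.142  0.   ]
tray [ 0.756 -0.127  0.   ]
tray [ 0.755 -0.377  0.   ]
['IKError', 'grab_frame', 'job_done', 'state', 'tcp_to_tips']
[ 0.658 -0.227  0.235] [ 0.646 -0.117  0.235] [ 0.481 -0.133  0.12 ]
lidcorner [402.022 256.071] [273.105 143.16 ]
lidcorner [388.423 147.582] [288.301 191.855]
hinge [373.799 333.24 ] [286.608 197.379]
hinge [366.701 221.638] [303.116 252.454]
rim -0.06 -0.12 [287.363 332.497] [332.909 193.022]
rim -0.06 0.12 [295.957 221.368] [358.053 246.049]
rim 0.06 -0.12 [373.799 333.24 ] [286.608 197.379]
rim 0.06 0.12 [366.701 221.638] [303.116 252.454]
[[ 0.923  0.386 -0.001]
 [ 0.386 -0.923  0.002]
 [ 0.    -0.002 -1.   ]]
```

Emit:
{"op": "servo_tool", "data": {
  "moves": [
    [[0,0,-50,0,0,0,40],[0,0,-50,0,0,0,40],[48,-15.5,-8,0,0,0,40],[48,-15.5,-8,0,0,0,40],[48,-15.5,-8,0,0,0,40],[48,-15.5,-8,0,0,0,40],[48,-15.5,-8,0,0,0,40],[48,-15.5,-8,0,0,0,40],[48,-15.5,-8,0,0,0,40],[48,-15.5,-8,0,0,0,40],[48,-15.5,-8,0,0,0,40],[48,-15.5,-8,0,0,0,40]]
  ]
}}

```text
time: 1.6
tool_pos: [0.6251, -0.2473, 0.4248]
tool_rot: [-0.0, 0.98, 0.197, -0.0]
contact_force: [0.0, 0.2, 0.0]
gripper_width: 0.47
grasp_force: 0.0
```

Emit:
{"op": "servo_tool", "data": {
  "moves": [
    [[0,0,0,9.57,2.92,0,40],[0,0,0,9.57,2.92,0,40],[0,0,0,9.57,2.92,0,40],[0,0,0,9.57,2.92,0,40],[0,0,0,9.57,2.92,0,40],[0,0,0,9.57,2.92,0,40],[0,0,0,9.57,2.92,0,40],[0,0,0,9.57,2.92,0,40],[0,0,0,9.57,2.92,0,40]]
  ]
}}

```text
time: 2.72
tool_pos: [0.624, -0.2493, 0.4245]
tool_rot: [0.706, -0.691, -0.138, -0.07]
contact_force: [-0.2, 0.4, -0.2]
gripper_width: 0.467
grasp_force: 0.0
```

```bash
cat >> h.py <<'E'
th=.1;C=np.array([.550,-.027,0]);Rz=R.from_euler('z',th).as_matrix()
def tcp(q,r,dd,y): return C+Rz@np.array([.06-r*np.cos(q)+dd*np.sin(q),y,.1+r*np.sin(q)+dd*np.cos(q)])
E
cat > st.py <<'E'
from h import *
from plant import manip
np.set_printoptions(precision=3,suppress=True)
s=manip.state();q=s["tool_rot"];M=R.from_quat(q[[1,2,3,0]]).as_matrix()
L=Rz.T@(s["tool_pos"]-C)
print("t",s["time"],"j",s["joint_pos"]);print("TCP case",L);print("axes in case (cols x y z)\n",Rz.T@M)
print("F",s["contact_force"],s["gripper_width"])
E
python3 st.py
```

```text
t 2.725 j [-0.758  0.577  1.122  1.435  2.42   1.089]
TCP case [ 0.051 -0.229  0.425]
axes in case (cols x y z)
 [[ 0.957  0.291  0.001]
 [-0.003  0.007  1.   ]
 [ 0.291 -0.957  0.007]]
F [-0.166  0.425 -0.236] 0.46744055869445095
```

Emit:
{"op": "servo_tool", "data": {
  "moves": [
    [[0,0,0,0,0,-9,40],[0,0,0,0,0,-9,40],[0,0,0,0,0,-9,40],[0,0,0,0,0,-9,40],[0,0,0,0,0,-9,40],[0,0,0,0,0,-9,40],[0,0,0,0,0,-9,40],[0,35,0,0,0,0,40],[0,35,0,0,0,0,40],[0,0,43,0,0,0,40],[0,0,43,0,0,0,40],[0,0,44,0,0,0,40]]
  ]
}}

```text
time: 4.22
tool_pos: [0.6798, -0.1112, 0.4121]
tool_rot: [0.564, -0.519, -0.48, -0.427]
contact_force: [0.8, -0.3, -0.2]
gripper_width: 0.464
grasp_force: 0.0
```

Emit:
{"op": "servo_tool", "data": {
  "moves": [
    [[-36,0,0,0,0,0,40],[-36,0,0,0,0,0,40],[-36,0,0,0,0,0,40],[0,0,0,0,0,0,40]]
  ]
}}

```text
time: 4.72
tool_pos: [0.6601, -0.1137, 0.303]
tool_rot: [0.567, -0.519, -0.477, -0.426]
contact_force: [-0.0, 0.5, 0.6]
gripper_width: 0.471
grasp_force: 0.0
```

```bash
python3 st.py; python3 - <<'E'
from plant import manip
import cv2,numpy as np
a=manip.grab_frame("scene")["image"][100:400,200:500];b=manip.grab_frame("side")["image"][60:300,180:420]
cv2.imwrite("pics/c1.png",np.hstack([cv2.resize(a,(400,400)),cv2.resize(b,(400,400))]))
E
```

```text
t 4.725 j [-0.598  0.586  1.321  1.307  2.224 -0.242]
TCP case [ 0.101 -0.097  0.303]
axes in case (cols x y z)
 [[ 0.181  0.983  0.001]
 [-0.006  0.     1.   ]
 [ 0.983 -0.181  0.006]]
F [-0.043  0.481  0.639] 0.4710765622331514
```

View pics/c1.png

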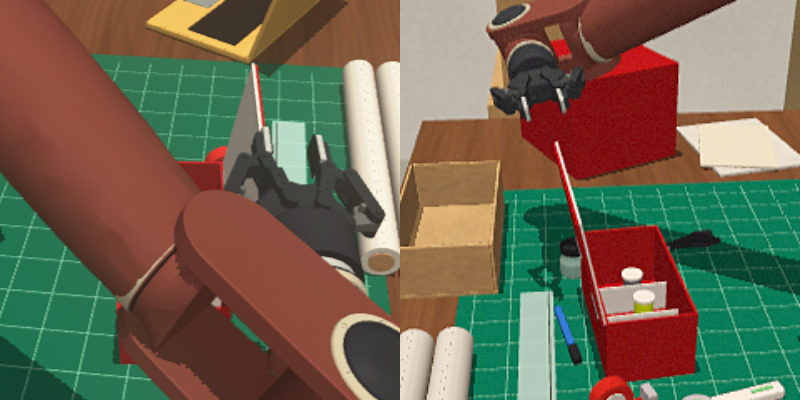

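Emit:
{"op": "servo_tool", "data": {
  "moves": [
    [[-14,0,0,0,0,0,40],[-14,0,0,0,0,0,40],[-14,0,0,0,0,0,40],[-14,0,0,0,0,0,40],[-13,0,0,0,0,0,40],[0,0,0,0,0,0,40]]
  ]
}}

```text
time: 5.58
tool_pos: [0.6486, -0.1151, 0.2373]
tool_rot: [0.565, -0.518, -0.479, -0.427]
contact_force: [-1.1, -0.9, -0.1]
gripper_width: 0.469
grasp_force: 0.0
```

```bash
python3 st.py; python3 - <<'E'
from plant import manip
import cv2,numpy as np
a=manip.grab_frame("scene")["image"][120:300,300:480];b=manip.grab_frame("side")["image"][90:240,230:380]
cv2.imwrite("pics/c2.png",np.hstack([cv2.resize(a,(400,400)),cv2.resize(b,(400,400))]))
E
```

```text
t 5.575 j [-0.608  0.646  1.356  1.23   2.204 -0.365]
TCP case [ 0.089 -0.097  0.237]
axes in case (cols x y z)
 [[ 0.177  0.984  0.   ]
 [-0.003  0.     1.   ]
 [ 0.984 -0.177  0.003]]
F [-1.081 -0.872 -0.125] 0.4688067769342392
```

View pics/c2.png

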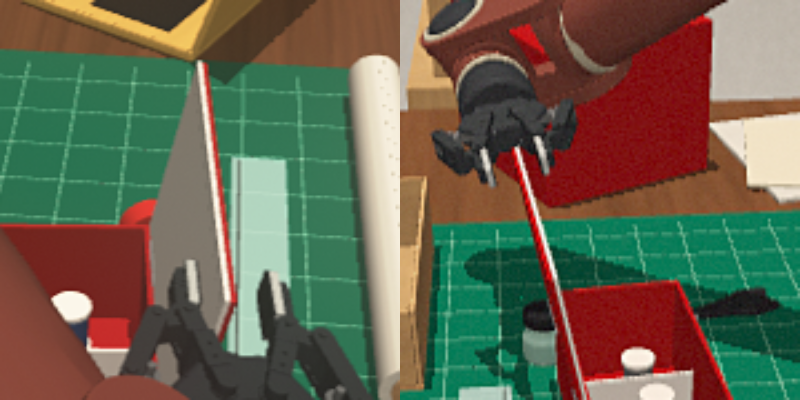

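Emit:
{"op": "servo_tool", "data": {
  "moves": [
    [[0,-4,0,0,0,0,40],[0,-4,0,0,0,0,40],[0,-4,0,0,0,0,40],[0,-4,0,0,0,0,40],[-0.9,-7.3,0,0,0,-3,40],[-0.9,-7.3,0,0,0,-3,40],[-0.9,-7.3,0,0,0,-3,40],[-0.9,-7.3,0,0,0,-3,40],[-0.9,-7.3,0,0,0,-3,40],[-0.9,-7.3,0,0,0,-3,40],[-0.9,-7.3,0,0,0,-3,40]]
  ]
}}

```text
time: 7.05
tool_pos: [0.5826, -0.122, 0.2368]
tool_rot: [-0.476, 0.421, 0.568, 0.523]
contact_force: [1.6, 0.4, -0.3]
gripper_width: 0.469
grasp_force: 0.6
```

```bash
cat >> st.py <<'E'
X=(Rz.T@M)[:,0];a=np.arctan2(X[2],-X[0]);h=L-[.06,0,.1]
print("tool theta",a,"r",-h[0]*np.cos(a)+h[2]*np.sin(a),"d",h[0]*np.sin(a)+h[2]*np.cos(a))
E
python3 st.py; python3 - <<'E'
from plant import manip
import cv2,numpy as np
a=manip.grab_frame("scene")["image"][120:300,300:480];b=manip.grab_frame("side")["image"][90:240,230:380]
cv2.imwrite("pics/c3.png",np.hstack([cv2.resize(a,(400,400)),cv2.resize(b,(400,400))]))
E
```

```text
t 7.05 j [-0.668  0.543  1.508  1.153  2.235 -0.82 ]
TCP case [ 0.023 -0.098  0.237]
axes in case (cols x y z)
 [[-0.193  0.981  0.001]
 [-0.001 -0.001  1.   ]
 [ 0.981  0.193  0.001]]
F [ 1.592  0.384 -0.302] 0.46927181340069973
tool theta 1.376430065790256 r 0.14141208795375962 d -0.009904993534744517
```

View pics/c3.png

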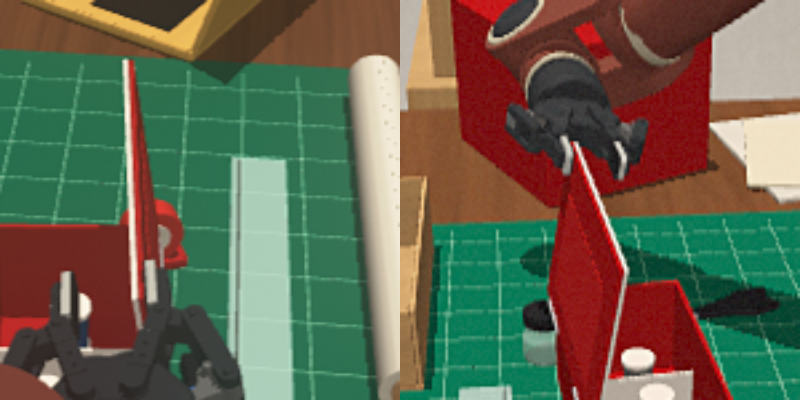

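Emit:
{"op": "servo_tool", "data": {
  "moves": [
    [[-0.9,-7.3,0,0,0,-3,40],[-0.9,-7.3,0,0,0,-3,40],[-0.9,-7.3,0,0,0,-3,40],[-0.9,-7.3,0,0,0,-3,40],[0,2,0,0,0,0,40],[0,4,0,0,0,-1,40],[0,4,0,0,0,-1,40],[0,3,0,0,0,-1,40]]
  ]
}}

```text
time: 8.15
tool_pos: [0.568, -0.1234, 0.2306]
tool_rot: [-0.404, 0.344, 0.618, 0.58]
contact_force: [-0.1, -0.0, -0.7]
gripper_width: 0.469
grasp_force: 0.0
```

```bash
python3 st.py; python3 - <<'E'
from plant import manip
import cv2,numpy as np
a=manip.grab_frame("scene")["image"][120:300,250:430];b=manip.grab_frame("side")["image"][90:240,230:380]
cv2.imwrite("pics/c4.png",np.hstack([cv2.resize(a,(400,400)),cv2.resize(b,(400,400))]))
E
```

```text
t 8.15 j [-0.682  0.53   1.539  1.128  2.239 -1.108]
TCP case [ 0.008 -0.098  0.231]
axes in case (cols x y z)
 [[-0.439  0.898  0.   ]
 [-0.    -0.     1.   ]
 [ 0.898  0.439  0.001]]
F [-0.073 -0.021 -0.668] 0.4689723559941736
tool theta 1.1162933794624879 r 0.1400752810870174 d 0.01088488871673883
```

View pics/c4.png

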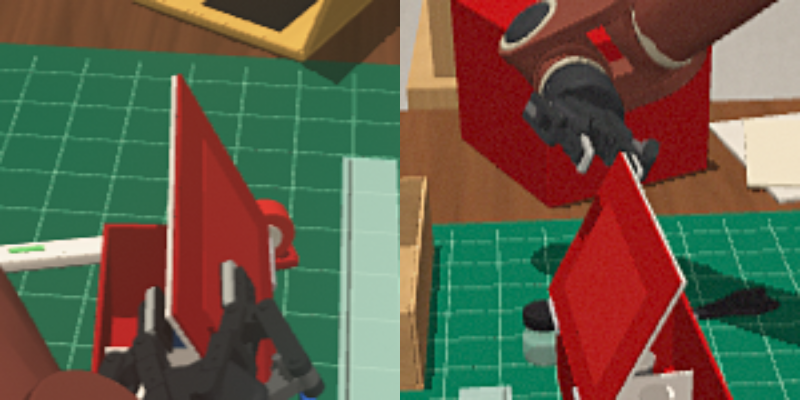

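Emit:
{"op": "servo_tool", "data": {
  "moves": [
    [[0,2,0,0,0,-1,40],[0,1,0,0,0,-1,40],[0,1,0,0,0,-1,40]]
  ]
}}

```text
time: 8.62
tool_pos: [0.5709, -0.1231, 0.2321]
tool_rot: [-0.389, 0.328, 0.626, 0.591]
contact_force: [-1.6, -0.6, 0.8]
gripper_width: 0.468
grasp_force: 0.8
```

```bash
python3 st.py
```

```text
t 8.625 j [-0.68   0.533  1.532  1.134  2.239 -1.154]
TCP case [ 0.011 -0.098  0.232]
axes in case (cols x y z)
 [[-0.485  0.875 -0.   ]
 [-0.001 -0.001  1.   ]
 [ 0.875  0.485  0.001]]
F [-1.621 -0.555  0.776] 0.46823237856582595
tool theta 1.064531365335005 r 0.139211958543966 d 0.021405832496853586
```

Emit:
{"op": "servo_tool", "data": {
  "moves": [
    [[0,0,0,0,0,0,40],[0,0,0,0,0,0,40],[0,0,0,0,0,0,40]]
  ]
}}

```text
time: 9.0
tool_pos: [0.5711, -0.1231, 0.2322]
tool_rot: [-0.389, 0.328, 0.626, 0.591]
contact_force: [-2.4, -0.5, -0.1]
gripper_width: 0.466
grasp_force: 0.6
```

```bash
python3 st.py;python3 - <<'E'
from plant import manip
import cv2,numpy as np
a=manip.grab_frame("scene")["image"][120:300,250:430];b=manip.grab_frame("side")["image"][90:240,230:380]
cv2.imwrite("pics/c5.png",np.hstack([cv2.resize(a,(400,400)),cv2.resize(b,(400,400))]))
E
```

```text
t 9.0 j [-0.679  0.533  1.532  1.134  2.238 -1.153]
TCP case [ 0.011 -0.098  0.232]
axes in case (cols x y z)
 [[-0.484  0.875  0.   ]
 [-0.001 -0.001  1.   ]
 [ 0.875  0.484  0.001]]
F [-2.357 -0.515 -0.09 ] 0.4658495230751872
tool theta 1.0652927314646168 r 0.1391717697007434 d 0.021447039273239016
```

View pics/c5.png

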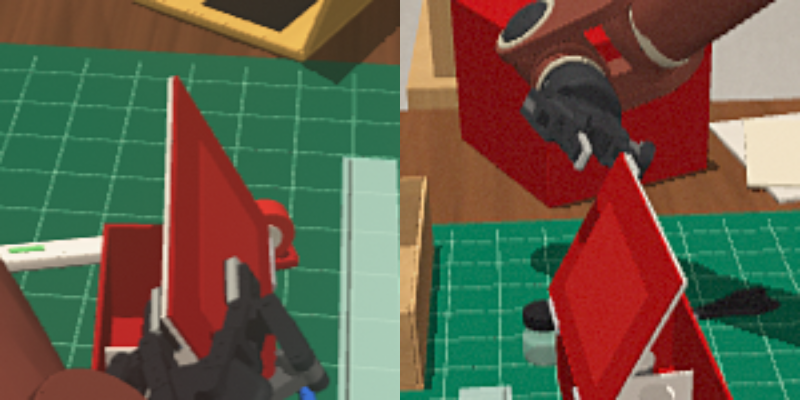

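Emit:
{"op": "servo_tool", "data": {
  "moves": [
    [[0.5,-3.65,0,0,0,-1.5,40],[0.5,-3.65,0,0,0,-1.5,40],[0.5,-3.65,0,0,0,-1.5,40],[0.5,-3.65,0,0,0,-1.5,40],[0.5,-3.65,0,0,0,-1.5,40],[0.5,-3.65,0,0,0,-1.5,40],[0.5,-3.65,0,0,0,-1.5,40],[0.5,-3.65,0,0,0,-1.5,40],[0.5,-3.65,0,0,0,-1.5,40],[0.5,-3.65,0,0,0,-1.5,40],[0.5,-3.65,0,0,0,-1.5,40],[0.5,-3.65,0,0,0,-1.5,40]]
  ]
}}

```text
time: 10.6
tool_pos: [0.5327, -0.1269, 0.2104]
tool_rot: [-0.291, 0.226, 0.67, 0.645]
contact_force: [-0.9, -0.8, 0.4]
gripper_width: 0.47
grasp_force: 0.4
```

```bash
python3 st.py
```

```text
t 10.6 j [-0.719  0.51   1.61   1.062  2.244 -1.552]
TCP case [-0.027 -0.098  0.21 ]
axes in case (cols x y z)
 [[-0.732  0.681  0.   ]
 [-0.    -0.001  1.   ]
 [ 0.681  0.732  0.001]]
F [-0.886 -0.772  0.413] 0.47015561999105854
tool theta 0.7493578574279836 r 0.13899413162168228 d 0.021425725291143526
```

Emit:
{"op": "servo_tool", "data": {
  "moves": [
    [[0,0,0,0,0,0,40],[0,0,0,0,0,0,40],[0,0,0,0,0,0,40],[0,0,0,0,0,0,40]]
  ]
}}

```text
time: 11.1
tool_pos: [0.5329, -0.1268, 0.2105]
tool_rot: [-0.292, 0.226, 0.67, 0.644]
contact_force: [-1.4, 0.0, 0.1]
gripper_width: 0.471
grasp_force: 1.0
```

```bash
python3 st.py;python3 - <<'E'
from plant import manip
import cv2,numpy as np
a=manip.grab_frame("scene")["image"][120:300,250:430];b=manip.grab_frame("side")["image"][90:240,230:380]
cv2.imwrite("pics/c6.png",np.hstack([cv2.resize(a,(400,400)),cv2.resize(b,(400,400))]))
E
```

```text
t 11.1 j [-0.719  0.51   1.61   1.063  2.244 -1.549]
TCP case [-0.027 -0.098  0.211]
axes in case (cols x y z)
 [[-0.731  0.682  0.   ]
 [-0.    -0.001  1.   ]
 [ 0.682  0.731  0.001]]
F [-1.368  0.042  0.113] 0.47063652127421396
tool theta 0.7511179834689206 r 0.13897464494239664 d 0.021454110665107266
```

View pics/c6.png

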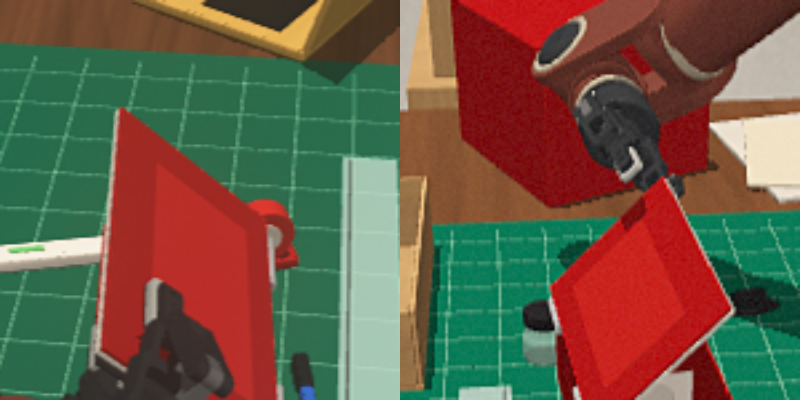

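Emit:
{"op": "servo_tool", "data": {
  "moves": [
    [[0.5,-3.65,0,0,0,-1.5,40],[0.5,-3.65,0,0,0,-1.5,40],[0.5,-3.65,0,0,0,-1.5,40],[0.5,-3.65,0,0,0,-1.5,40],[0.5,-3.65,0,0,0,-1.5,40],[0.5,-3.65,0,0,0,-1.5,40],[0.5,-3.65,0,0,0,-1.5,40],[0.5,-3.65,0,0,0,-1.5,40],[0.5,-3.65,0,0,0,-1.5,40],[0.5,-3.65,0,0,0,-1.5,40],[0.5,-3.65,0,0,0,-1.5,40],[0.5,-3.65,0,0,0,-1.5,40]]
  ]
}}

```text
time: 12.7
tool_pos: [0.5031, -0.1298, 0.1779]
tool_rot: [-0.187, 0.118, 0.697, 0.682]
contact_force: [-2.1, -0.2, -0.2]
gripper_width: 0.472
grasp_force: 0.6
```

Emit:
{"op": "servo_tool", "data": {
  "moves": [
    [[0.5,-3.65,0,0,0,-1.5,40],[0.5,-3.65,0,0,0,-1.5,40],[0.5,-3.65,0,0,0,-1.5,40],[0.5,-3.65,0,0,0,-1.5,40],[0.5,-3.65,0,0,0,-1.5,40],[0.5,-3.65,0,0,0,-1.5,40],[0,0,0,0,0,0,40]]
  ]
}}

```text
time: 13.58
tool_pos: [0.4924, -0.1308, 0.1583]
tool_rot: [-0.134, 0.064, 0.704, 0.695]
contact_force: [-1.6, -0.3, -2.4]
gripper_width: 0.471
grasp_force: 1.4
```

```bash
python3 st.py
```

```text
t 13.575 j [-0.765  0.542  1.678  0.955  2.222 -2.154]
TCP case [-0.068 -0.098  0.158]
axes in case (cols x y z)
 [[-0.961  0.277  0.001]
 [ 0.    -0.001  1.   ]
 [ 0.277  0.961  0.001]]
F [-1.553 -0.326 -2.387] 0.47074591634032337
tool theta 0.2803960223442314 r 0.13878940967951459 d 0.020675849823068644
```

Emit:
{"op": "servo_tool", "data": {
  "moves": [
    [[0.5,-3.65,0,0,0,-1.5,40],[0.5,-3.65,0,0,0,-1.5,40],[0.5,-3.65,0,0,0,-1.5,40],[0.5,-3.65,0,0,0,-1.5,40],[0.5,-3.65,0,0,0,-1.5,40],[0.5,-3.65,0,0,0,-1.5,40],[0,0,0,0,0,0,40],[0,0,0,0,0,0,40]]
  ]
}}

```text
time: 14.58
tool_pos: [0.485, -0.1316, 0.1379]
tool_rot: [-0.079, 0.008, 0.707, 0.703]
contact_force: [-1.3, -0.6, -2.9]
gripper_width: 0.467
grasp_force: 1.4
```

```bash
python3 st.py;python3 - <<'E'
from plant import manip
import cv2,numpy as np
a=manip.grab_frame("scene")["image"][180:380,230:430];b=manip.grab_frame("side")["image"][120:270,260:410]
cv2.imwrite("pics/c7.png",np.hstack([cv2.resize(a,(400,400)),cv2.resize(b,(400,400))]))
E
```

```text
t 14.575 j [-0.774  0.57   1.685  0.926  2.208 -2.35 ]
TCP case [-0.075 -0.098  0.138]
axes in case (cols x y z)
 [[-0.992  0.123  0.   ]
 [ 0.    -0.001  1.   ]
 [ 0.123  0.992  0.001]]
F [-1.343 -0.605 -2.888] 0.46724438214036873
tool theta 0.12310763306429327 r 0.13871377567048712 d 0.021008913892843616
```

View pics/c7.png

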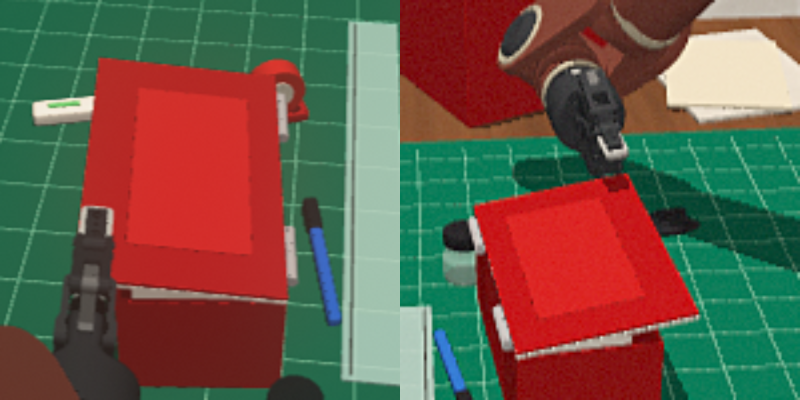

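Emit:
{"op": "servo_tool", "data": {
  "moves": [
    [[0.3,-2.4,0,0,0,-1,40],[0.3,-2.4,0,0,0,-1,40],[0.3,-2.4,0,0,0,-1,40],[0.3,-2.4,0,0,0,-1,40],[0.3,-2.4,0,0,0,-1,40],[0.3,-2.4,0,0,0,-1,40],[0,-2,0,0,0,-1,40],[0,-2,0,0,0,0,40],[0,-2,0,0,0,0,40],[0,-1,0,0,0,0,40],[0,0,0,0,0,0,40]]
  ]
}}

```text
time: 16.05
tool_pos: [0.4822, -0.1319, 0.117]
tool_rot: [-0.035, -0.035, 0.706, 0.707]
contact_force: [-0.5, -0.3, 0.7]
gripper_width: 0.468
grasp_force: 0.0
```

```bash
python3 st.py
```

```text
t 16.05 j [-0.777  0.605  1.681  0.904  2.191 -2.506]
TCP case [-0.078 -0.098  0.117]
axes in case (cols x y z)
 [[-1.     0.     0.   ]
 [ 0.    -0.001  1.   ]
 [ 0.     1.     0.001]]
F [-0.519 -0.34   0.706] 0.46846732764818794
tool theta 0.00025193686107565524 r 0.13793118569368631 d 0.016937454808027323
```

Emit:
{"op": "servo_tool", "data": {
  "moves": [
    [[0,0,-10,0,0,0,40],[0,0,-15,0,0,0,40],[0,0,-15,0,0,0,40],[0,0,-15,0,0,0,40],[0,0,-15,0,0,0,40],[0,0,-10,0,0,0,40],[0,20,0,0,0,0,40],[0,30,0,0,0,0,40],[0,0,0,0,0,0,40],[0,0,0,0,0,0,40]]
  ]
}}

```text
time: 17.3
tool_pos: [0.49, -0.2111, 0.1672]
tool_rot: [-0.036, -0.035, 0.706, 0.706]
contact_force: [0.6, -0.4, 0.4]
gripper_width: 0.468
grasp_force: 0.0
```

```bash
python3 st.py; python3 - <<'E'
from h import *
from plant import manip
import cv2
# lid check: near (-y) red top edge rows in scene, vs predicted for shut lid
f=manip.grab_frame("side");hsv=cv2.cvtColor(f["image"],cv2.COLOR_BGR2HSV)
w=(hsv[...,1]<80)&(hsv[...,2]>140)
for y in(.12,):
  for r in(.06,.15):
    for q in(0,.05):print(r,q,proj(f,tcp(q,r,0,y)),proj(f,tcp(q,r,.007,y)))
for x in (350,360,370): 
    col=f["image"][225:290,x]; print(x,[(225+i,c.tolist()) for i,c in enumerate(col) if c[1]>70 and c[2]>150][:6])
E
```

```text
t 17.3 j [-0.85   0.613  1.55   0.909  2.312 -2.428]
TCP case [-0.078 -0.177  0.167]
axes in case (cols x y z)
 [[-1.  0. -0.]
 [-0. -0.  1.]
 [ 0.  1.  0.]]
F [ 0.597 -0.376  0.398] 0.46796770313008135
tool theta 0.0004651693508198591 r 0.13809726642378267 d 0.06709943405794114
0.06 0 [330.42159341 249.24252871] [330.48566147 246.56425665]
0.06 0.05 [330.41458354 248.10179512] [330.31753259 245.4362001 ]
0.15 0 [370.96068687 244.51626366] [371.18368712 241.86310655]
0.15 0.05 [371.11617277 241.68361205] [371.18417765 239.02910588]
350 [(248, [164, 178, 173]), (249, [114, 124, 161])]
360 [(247, [158, 169, 184])]
370 [(245, [83, 85, 162]), (246, [164, 172, 195])]
```

```bash
python3 -c "
from plant import manip
print(manip.job_done())"
```

```text
the job is handed in; nothing more can be done
None
```

I tipped the lid forward, caught it on the front finger at about 1.05 rad, lowered it slowly until shut, backed the gripper clear of the case and handed the job in at about 17 s. The last camera check put the lid edge at its shut position. No verdict came back, and I didn't re-measure the spools and bystanders.

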